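Third hand for a laptop-stand joint

ROBOT

A 6-joint arm with a two-finger parallel gripper is mounted at the origin on the work surface. World frame = base frame: x ahead of the robot, y to its left, z up, the work surface at z = 0. Lengths are in mm, angles in rad, forces in N, time in s.
With the tool pointing down it reaches from about 400 to 925 mm from the base axis. Payload 12.5 kg.
Tool frame: the origin (TCP) lies at the very end of the fingers, on their centre line; the grasp point (between the pads) lies 19 mm behind it; z points along the fingers, y is the line along which they close (so a half turn about z gives the same grasp; the last joint's range is limited). The gripper opens to 95 mm and grips with 3 to 60 N. Pads are 20 mm wide; open, the fingers measure 119 mm over their backs; the gripper's body (75 mm by 180 mm) begins 59 mm behind the grasp point.
Start: joints at [-0.106, 0.491, 1.559, -0, 1.092, -0.106], TCP at [625.017, 0.021, 214.661] pointing down, gripper open.
Joint ranges: [-3.1, 3.1], [-0.84, 2.19], [0.05, 2.79], [-1.13, 4.28], [0.06, 2.93], [-2.69, 2.69]. Speed limits (rad/s): [2.22, 2.22, 2.79, 3.14, 3.14, 3.14].

INTERFACE

Orientations are given as [roll, pitch, yaw] about the fixed x, y, z axes, in that order (R = Rz(yaw) Ry(pitch) Rx(roll)).
In Python, from cell import * gives the robot as it stands.
- The arm moves only by the tool jog_arm, never from a script. Its argument "targets" is a list of rows, each an object with "turn": the turn, a rotation vector about the world's x, y, z in degrees, a list of three; "slide": the shift along the world's x, y, z in mm, a list of three; "claw": the opening in per cent of the stroke, from 0 (shut) to 100 (fully open). In form: [{"turn": [wx, wy, wz], "slide": [x, y, z], "claw": claw}, ...]. A call has 1 to 5 rows; each row shifts and turns the commanded pose from where the row before left it; what a row does not reach is not made up. A row lasts 1/8 s, in which the tool goes at most 62.5 mm and 10.7 degrees, less where a joint would pass 70% of its speed; a pose out of reach is approached as far as the arm can. A call with a gripper value outside its range is refused whole. The fingers move at their own pace and stop on an object; the grip force is fixed at half the most. Time passes only in rows, so rows that do not move let the fingers close. It gives the time, the measured TCP pose, the force, the opening and the grip force at its end, in the units of the state.
- state(): the state, without advancing time (a new reading comes with each control period).
- read_camera(name): name is "scene" or "side" or "wrist"; returns a dict with "frame" (420x560x3 uint8, blue, green, red), "mtx" (3x3 intrinsics, pixels), "R" (3x3) and "t" (3): a world point X has camera coordinates R X + t. Camera axes: x right, y down, z forward; pixel columns grow to the right and rows downward; lengths in mm; the calibration is good to about 2 mm. A picture is of the moment at which its call begins. There is no depth.
- job_done(): hands the job in; it is judged then, once.
Trained networks look in the newest picture that a camera, given by its name, has taken for a name from the list of things; names that differ only in an ending like _2 or _b are one class to them, and where a whole thing is asked for, a point or a joint stands for the part that bears it (a point fixed in the world has none). Each returns a list of dicts, best first, with "conf" (0 to 1); they miss things now and then, are a little off and sometimes report something else, mostly with a low value. They report only what shows in the picture. A call takes as long as a camera call. They do not tell look-alikes from the thing itself.
- look_for(query, camera): "xy" ([column, row] in pixels, amid what is visible of it).
The state is a dict: "t": time; "joints": joint angles; "qvel": joint speeds; "tau": joint torques, N m; "eef_pos": TCP position; "tcp_rot": TCP orientation; "ft_force": force on the tool from outside, world axes, zero at the start; "moment": the same for the moment, N m; "opening": opening from 0.0 (shut) to 1.0 (fully open); "grip_force": force on a finger pad.
Only numpy, scipy, OpenCV 4.12 (cv2) and the standard library are available. Lean on these libraries where they do the work, as an engineer would, in place of code of your own. Each camera call takes 0.05 s, during which the arm holds its last target. There are 200 camera calls.

TASK

Be a third hand for joining a laptop stand: take the middle-length one of the three loose wooden bars, lay it flat in the jig's channel between the two low guide strips, and push it along the channel so that its end bears squarely on the spring-backed side rail with a steady force of about 10 N (the rail gives about 12 mm). Never drive the rail back against its hard stop and leave the other two bars where they lie. Hold that push steadily for three seconds and finish while still holding it, fingers on the bar, so that a colleague can drive the screw.

Things in the scene. Friction and masses are not known exactly. Their poses are not given: they have to be found in the camera images.
- cross_bar_center (a point): the cross bar: the middle-length of three loose pale wooden bars (150 mm; the others are 220 and 90 mm), 150 x 26 x 40 mm (length along its own x, width 26 along y, 40 high along z), about 80 g, lying on the desk on its 26 mm side. This point is its centre, 20 mm above its underside. Either end may lead.
- bed (a point): fixed jig: plywood base 300 x 240 x 12 mm on the desk. This point: on top of the base, 12 mm above the desk, at the middle of a straight channel. Own x runs along the channel towards the side rail (pressing direction), z up. The channel lies between two wooden guide strips, x -80 to +80 mm from this point, each 26 mm wide and 12 mm high above the base, with a 36 mm gap centred on y = 0.
- rail_face (a point): centre of the near face of the side rail, the face the bar's end is pressed against; it moves with the rail. The rail is a wooden bar 220 mm long across the end of the channel, 26 mm thick, its top 41 mm above the jig's base. With nothing pressing, the face is 105 mm beyond the channel's middle (25 mm past the ends of the guide strips). Same axes as the jig. Behind the rail two aluminium blocks (40 mm wide and high) stand 90 mm to either side of the channel line.
- side_rail (a joint): how far the spring-backed side rail has been pushed back along the jig's x, in m: 0 = at rest, 0.025 = against its hard stop. It is a plain spring without preload: 8 N per 10 mm (800 N/m), so 10 N pushes it back 12.5 mm. It springs back when let go.
- spare_rail_center (a point): the longest of the three loose wooden bars, 220 x 26 x 40 mm; centre, half-way up. Not needed: leave it where it is
- stub_bar_center (a point): the shortest of the three loose wooden bars, 90 x 26 x 40 mm; centre, half-way up. Not needed: leave it where it is
Things that resemble listed ones, but are neither listed nor needed, are in the scene too. Leave any purple look-alike of the part that bears cross_bar_center alone.

How it is judged:
By the outcome, as a careful person would: the job done as asked, in the order asked, and still so for the second after the job is handed in, while the arm keeps its last pose, push and grip.
It also fails if it takes over 53 s, if anything falls off the work surface, if the arm or the gripper's body presses on something with over 40 N, if the wrist force passes 120 N, or if a joint passes its speed limit or range.

## Working session

There is one attempt and no reset: what is moved stays moved. The work goes in short steps, Python scripts to look and compute and a tool call to move; the robot and the scene stay as the last step left them, time stands still between calls to the robot, and variables do not carry over. Pictures are saved under pics/ and viewed, at most 10 in all, crops included, and the job is handed in when it is done.

Besides the shell and the picture viewer there is one more tool, called after "Emit:" by a JSON object that holds its "fn" and its "kwargs", one argument or row to a line. jog_arm: Moves the arm, as the interface text tells. Its arguments: {"type":"object","properties":{"targets":{"type":"array","items":{"type":"object","properties":{"turn":{"type":"array","items":{"type":"number"}},"slide":{"type":"array","items":{"type":"number"}},"claw":{"type":"number"}}}}},"required":["targets"]}

```bash
mkdir -p pics
cat > h.py <<'E'
from cell import *
import numpy as np, cv2
def ray(c,uv,z):
    d=c["R"].T@np.linalg.inv(c["mtx"])@np.array([uv[0],uv[1],1.0]); o=-c["R"].T@c["t"]
    return o+d*(z-o[2])/d[2]
def proj(c,X):
    p=c["mtx"]@(c["R"]@np.array(X,float)+c["t"]); return p[:2]/p[2]
E
python3 - <<'E'
from h import *
ims=[]
for n in("scene","side"):
    c=read_camera(n); cv2.imwrite(f"pics/{n}0.png",c["frame"])
    print(n,(-c["R"].T@c["t"]).round())
    for q,z in(("cross_bar_center",20),("bed",12),("rail_face",32),("spare_rail_center",20),("stub_bar_center",20)):
        for r in look_for(q,n)[:4]: print(q,np.round(r["xy"]),round(r["conf"],2),ray(c,r["xy"],z).round())
E
```

```text
scene [1097. -220.  455.]
cross_bar_center [113. 307.] 0.67 [ 587. -345.   20.]
cross_bar_center [227. 206.] 0.62 [ 331. -116.   20.]
bed [378. 245.] 0.97 [568. 133.  12.]
rail_face [405. 230.] 0.66 [563. 191.  32.]
spare_rail_center [252. 292.] 0.61 [ 626. -131.   20.]
stub_bar_center [181. 270.] 0.74 [ 529. -235.   20.]
side [  38. -677.  604.]
cross_bar_center [238. 278.] 0.97 [ 316. -122.   20.]
cross_bar_center [423. 296.] 0.9 [ 569. -346.   20.]
bed [269. 189.] 0.74 [540. 121.  12.]
rail_face [250. 173.] 0.88 [524. 186.  32.]
spare_rail_center [351. 235.] 0.75 [ 580. -139.   20.]
stub_bar_center [361. 270.] 0.71 [ 524. -232.   20.]
stub_bar_center [252. 168.] 0.68 [550. 222.  20.]
```

View pics/scene0.png

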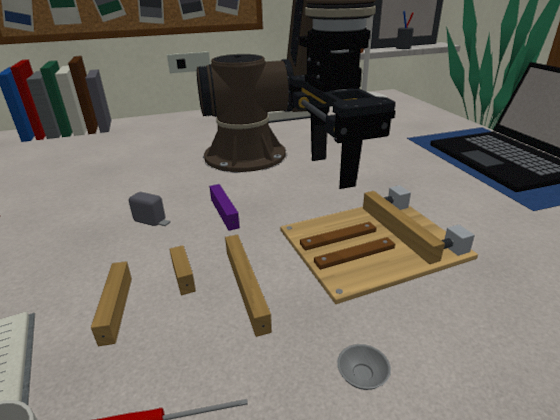

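View pics/side0.png

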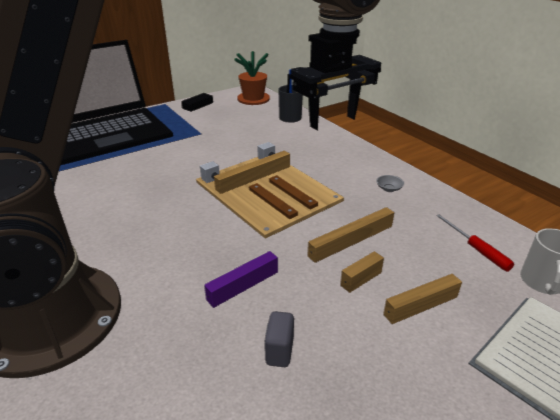

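Three pale bars, scene and side pixels: (113,303)/(423,297), stub (181,270)/(362,270), long (247,283)/(351,233). The purple look-alike is at (224,207)/(243,278). The middle-length one should be (113,303). I'll confirm it in an enlarged crop.

Run:
```python
from h import *
a=cv2.imread("pics/scene0.png")[250:350,80:200]; b=cv2.imread("pics/side0.png")[260:330,340:480]
a=cv2.resize(a,(360,300),interpolation=cv2.INTER_CUBIC);b=cv2.resize(b,(560,280),interpolation=cv2.INTER_CUBIC)
o=np.zeros((590,560,3),np.uint8);o[:300,:360]=a;o[305:585]=b
cv2.imwrite("pics/crop1.png",o)
a=cv2.imread("pics/scene0.png")[180:300,270:480]; b=cv2.imread("pics/side0.png")[140:240,190:350]
a=cv2.resize(a,None,fx=2.5,fy=2.5,interpolation=cv2.INTER_CUBIC);b=cv2.resize(b,None,fx=2.5,fy=2.5,interpolation=cv2.INTER_CUBIC)
o=np.zeros((560,800,3),np.uint8);o[:300,:525]=a;o[305:555,:400]=b
cv2.imwrite("pics/crop2.png",o)
```

```text
(no output)
```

View pics/crop1.png

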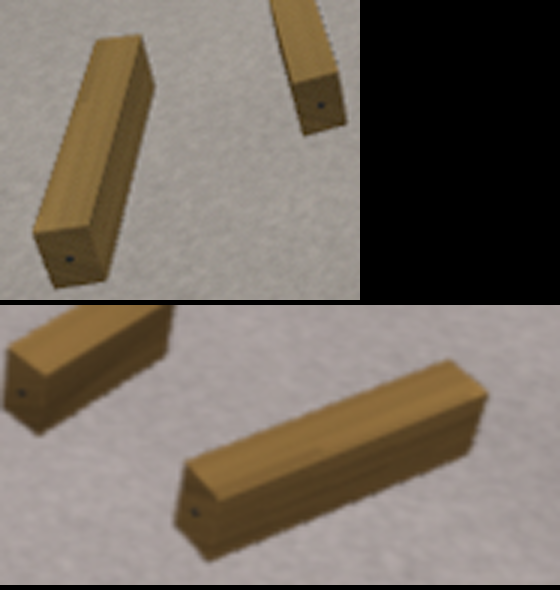

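View pics/crop2.png

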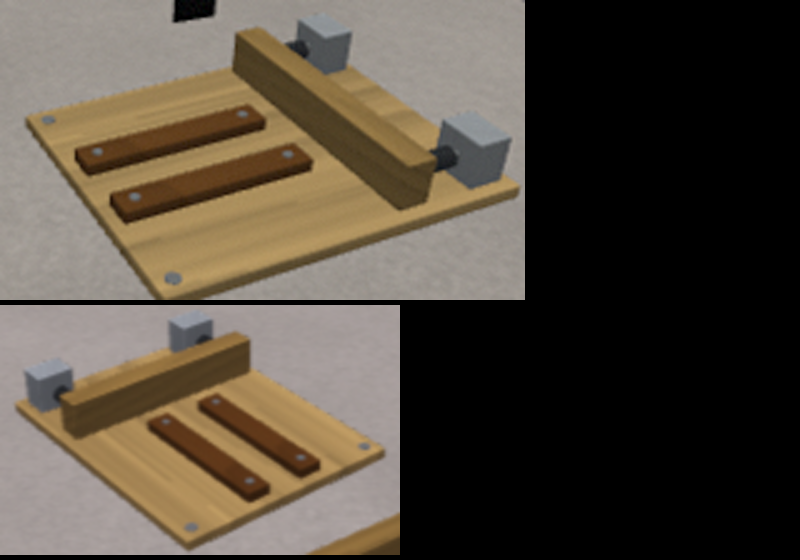

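The bar at scene (113,303) / side (423,297) is clearly longer than the stub and shorter than the long bar. It is pale, not purple, so it is the cross bar. The jig's strips and rail also show clearly, so I'll fit planar poses to the corners.

Run:
```python
from h import *
from scipy.optimize import least_squares
S=read_camera("scene");D=read_camera("side")
def fit(name,obs,x0):
    def res(p,full=True):
        c,s=np.cos(p[2]),np.sin(p[2]);r=[]
        for cam,uv,(x,y,z) in obs: r+=list(proj(cam,[p[0]+c*x-s*y,p[1]+s*x+c*y,z])-uv)
        return np.array(r)
    f=least_squares(res,x0,loss="soft_l1");print(name,f.x[:2].round(1),np.degrees(f.x[2]).round(2),"rms",np.sqrt((res(f.x)**2).mean()).round(2),res(f.x).round(1))
    return f.x
sc=lambda u,v:np.array([270+u/2.5,180+v/2.5]); sd=lambda u,v:np.array([190+u/2.5,140+(v-305)/2.5])
j=[]
for uv,a in zip([(77,150),(250,105),(266,119),(88,163),(111,197),(297,144),(312,158),(124,210)],[(-80,44),(80,44),(80,18),(-80,18),(-80,-18),(80,-18),(80,-44),(-80,-44)]): j.append((S,sc(*uv),(*a,24)))
for uv,a in zip([(149,424),(166,415),(269,488),(251,497),(199,401),(217,395),(319,464),(301,472)],[(80,44),(80,18),(-80,18),(-80,44),(80,-18),(80,-44),(-80,-44),(-80,-18)]): j.append((D,sd(*uv),(*a,24)))
J=fit("jig",j,[550,125,1.5])
# bar top z=40; local x towards +world x (near scene cam)
b=[]
for uv,a in zip([(97,40),(140,36),(90,227),(35,233)],[(-75,-13),(-75,13),(75,13),(75,-13)]): b.append((S,np.array([80+uv[0]/3,250+uv[1]/3]),(*a,40)))
for uv,a in zip([(186,462),(218,498),(488,393),(450,361)],[(-75,13),(-75,-13),(75,-13),(75,13)]): b.append((D,np.array([340+uv[0]/4,260+(uv[1]-305)/4]),(*a,40)))
fit("bar",b,[575,-345,0])
print(state()["t"],state()["tcp_rot"])
for X in([J[0]+np.cos(J[2])*105,J[1]+np.sin(J[2])*105,53],): print(proj(S,X),proj(D,X))
```

```text
jig [549.7  73.9] 94.32 rms 1.62 [-2.1 -1.5 -0.3 -1.3  0.5 -0.6 -0.8  0.5 -1.7 -2.4 -1.3 -1.3  0.8  0.3
 -0.4  0.7 -0.8 -3.   1.  -2.8  1.  -3.1 -0.7 -2.6 -0.7 -1.7  0.2 -2.5
  1.3 -2.8  0.1 -2.2]
bar [ 569.9 -345.1] -7.45 rms 1.57 [-1.2 -1.2  0.  -1.7 -0.4 -1.3 -1.3 -0.6 -0.2 -2.6  1.4 -1.5  0.5 -2.6
 -0.4 -3.4]
0.7 [ 3.14151375e+00 -5.61457532e-06  1.57075885e+00]
[394.56833145 216.34332569] [257.07939338 165.01919666]
```

Emit:
{"fn": "jog_arm", "kwargs": {
  "targets": [
    {"turn":[0,0,8.2],"slide":[-5.5,-34.5,-4],"claw":70},
    {"turn":[0,0,8.2],"slide":[-5.5,-34.5,-4],"claw":70},
    {"turn":[0,0,8.2],"slide":[-5.5,-34.5,-4],"claw":70},
    {"turn":[0,0,8.2],"slide":[-5.5,-34.5,-4],"claw":70},
    {"turn":[0,0,8.2],"slide":[-5.5,-34.5,-4],"claw":70}
  ]
}}

```text
t: 1.32
eef_pos: [597.3, -173.6, 194.6]
tcp_rot: [3.141, 0.0, 2.291]
ft_force: [1.0, -0.2, 0.0]
opening: 0.703
grip_force: 0.0
```

Emit:
{"fn": "jog_arm", "kwargs": {
  "targets": [
    {"turn":[0,0,8.3],"slide":[-5.5,-34.5,-4],"claw":70},
    {"turn":[0,0,8.3],"slide":[-5.5,-34.5,-4],"claw":70},
    {"turn":[0,0,8.3],"slide":[-5.5,-34.5,-4],"claw":70},
    {"turn":[0,0,8.3],"slide":[-5.5,-34.5,-4],"claw":70},
    {"turn":[0,0,8.3],"slide":[-5.5,-34.5,-4],"claw":70}
  ]
}}

```text
t: 1.95
eef_pos: [569.8, -346.1, 174.5]
tcp_rot: [3.142, 0.0, 3.015]
ft_force: [0.6, 0.3, -0.5]
opening: 0.698
grip_force: 0.0
```

Emit:
{"fn": "jog_arm", "kwargs": {
  "targets": [
    {"slide":[0,0,0],"claw":70},
    {"slide":[0,0,0],"claw":70}
  ]
}}

```text
validation failed for argument at $.ta...
```

Run:
```python
from h import *
c=read_camera("wrist"); cv2.imwrite("pics/w1.png",c["frame"]); s=state()
print(s["t"],s["eef_pos"],np.degrees(s["tcp_rot"]),s["ft_force"],-c["R"].T@c["t"])
for r in look_for("cross_bar_center","wrist"): print(r, ray(c,r["xy"],40))
print(proj(c,[s["eef_pos"][0],s["eef_pos"][1],40]))
```

```text
2.0 [ 568.85947487 -349.82304448  173.84881593] [-1.79946512e+02 -1.05660903e-02  1.73112665e+02] [-1.97964197 -2.498859    0.26863193] [ 496.46805314 -336.63832558  344.77676181]
{'xy': [280.9, 191.4], 'conf': 0.63} [ 560.83894023 -344.39728015   40.        ]
[275.84892228 201.17646034]
```

View pics/w1.png

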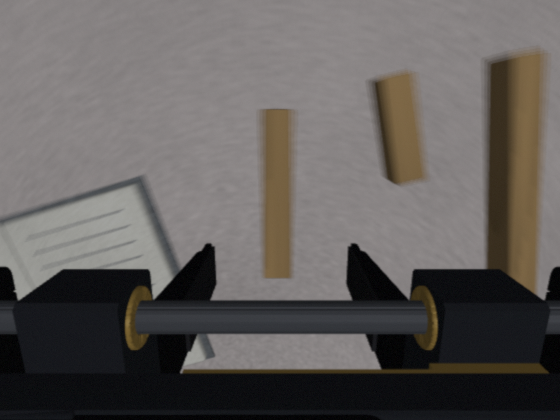

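The picture shows the bar lying vertically from (277,109) to (278,278), centred between the fingers. The notebook is at left, and the stub and long bar are clear to the right. I'll go down now.

Emit:
{"fn": "jog_arm", "kwargs": {
  "targets": [
    {"turn":[0,0,0],"slide":[-3,-2,-45],"claw":70},
    {"turn":[0,0,0],"slide":[0,0,-45],"claw":70},
    {"turn":[0,0,0],"slide":[0,0,-35],"claw":70},
    {"turn":[0,0,0],"slide":[0,0,-25],"claw":70},
    {"turn":[0,0,0],"slide":[0,0,0],"claw":70}
  ]
}}

```text
t: 2.68
eef_pos: [566.5, -345.8, 23.1]
tcp_rot: [3.14, -0.003, 3.01]
ft_force: [-0.5, -0.2, 0.0]
opening: 0.699
grip_force: 0.0
```

Emit:
{"fn": "jog_arm", "kwargs": {
  "targets": [
    {"turn":[0,0,0],"slide":[0,0,-6],"claw":70},
    {"turn":[0,0,0],"slide":[0,0,0],"claw":70},
    {"turn":[0,0,0],"slide":[0,0,0],"claw":0},
    {"turn":[0,0,0],"slide":[0,0,0],"claw":0},
    {"turn":[0,0,0],"slide":[0,0,0],"claw":0}
  ]
}}

```text
t: 3.3
eef_pos: [567.1, -347.0, 18.9]
tcp_rot: [-3.142, 0.0, 3.011]
ft_force: [0.2, 0.3, 0.1]
opening: 0.444
grip_force: 0.0
```

Emit:
{"fn": "jog_arm", "kwargs": {
  "targets": [
    {"turn":[0,0,0],"slide":[0,0,0],"claw":0},
    {"turn":[0,0,0],"slide":[0,0,0],"claw":0},
    {"turn":[0,0,0],"slide":[0,0,0],"claw":0}
  ]
}}

```text
t: 3.68
eef_pos: [567.0, -347.0, 18.7]
tcp_rot: [3.141, -0.0, 3.011]
ft_force: [-0.6, 0.2, 1.0]
opening: 0.273
grip_force: 30.0
```

Emit:
{"fn": "jog_arm", "kwargs": {
  "targets": [
    {"turn":[0,0,0],"slide":[0,0,25],"claw":0},
    {"turn":[0,0,0],"slide":[0,0,45],"claw":0},
    {"turn":[0,0,0],"slide":[0,0,50],"claw":0},
    {"turn":[0,0,-7.8],"slide":[-2,37,0],"claw":0},
    {"turn":[0,0,-7.8],"slide":[-2,43,0],"claw":0}
  ]
}}

```text
t: 4.3
eef_pos: [562.8, -266.6, 139.1]
tcp_rot: [-3.142, 0.001, 2.733]
ft_force: [-1.2, 0.2, -0.4]
opening: 0.273
grip_force: 30.0
```

Emit:
{"fn": "jog_arm", "kwargs": {
  "targets": [
    {"turn":[0,0,-7.8],"slide":[-2,43,0],"claw":0},
    {"turn":[0,0,-7.8],"slide":[-2,43,0],"claw":0},
    {"turn":[0,0,-7.8],"slide":[-2,43,0],"claw":0},
    {"turn":[0,0,-7.8],"slide":[-2,43,0],"claw":0},
    {"turn":[0,0,-7.8],"slide":[-2,43,0],"claw":0}
  ]
}}

```text
t: 4.92
eef_pos: [552.8, -50.6, 138.7]
tcp_rot: [3.141, 0.0, 2.053]
ft_force: [0.3, 0.5, -1.3]
opening: 0.269
grip_force: 30.0
```

Emit:
{"fn": "jog_arm", "kwargs": {
  "targets": [
    {"turn":[0,0,-7.8],"slide":[-2,43,0],"claw":0},
    {"turn":[0,0,-7.8],"slide":[-2,43,0],"claw":0},
    {"turn":[0,0,-7.8],"slide":[0,43,0],"claw":0},
    {"turn":[0,0,0],"slide":[0,0,0],"claw":0},
    {"turn":[0,0,0],"slide":[0,0,0],"claw":0}
  ]
}}

```text
t: 5.55
eef_pos: [549.0, 76.8, 138.6]
tcp_rot: [-3.141, 0.0, 1.651]
ft_force: [-0.3, -0.7, -0.6]
opening: 0.27
grip_force: 30.0
```

Run:
```python
from h import *
c=read_camera("wrist"); cv2.imwrite("pics/w2.png",c["frame"]); s=state(); np.savez("w2.npz",**{k:c[k] for k in("mtx","R","t")})
cv2.imwrite("pics/w2big.png",cv2.resize(c["frame"],(800,600),interpolation=cv2.INTER_CUBIC))
print(s["t"],s["eef_pos"],np.degrees(s["tcp_rot"]),s["ft_force"],-c["R"].T@c["t"])
```

```text
5.6 [549.02942548  76.38647092 138.58370111] [-1.79995950e+02  7.11777657e-03  9.45446839e+01] [-0.05798691 -0.23646717 -0.57411049] [543.21840919 150.85074859 308.8148    ]
```

View pics/w2big.png

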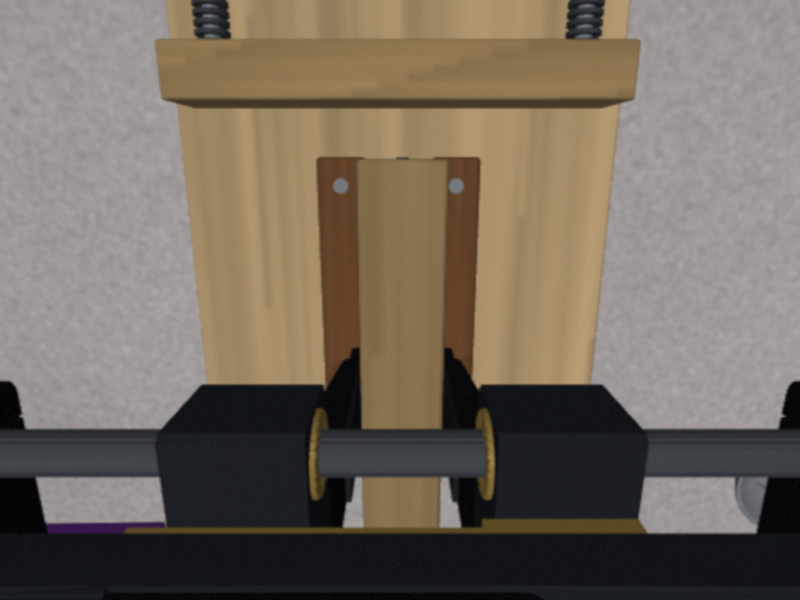

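Looking along the channel: the strip ends are at (318,158) and (480,158), the rail's front top edge at v≈99, and the held bar's front end at (358–447,160). The bar is nicely aligned. I'll compute the offsets from these.

Run:
```python
from h import *
c=np.load("w2.npz")
p=lambda u,v,z:ray(c,(u*.7,v*.7),z)[:2]
for n,a in dict(stripL=(318,158,24),stripR=(480,158,24),stripL2=(325.5,350,24),stripR2=(475,350,24),railL=(163,99,53),railR=(635,99,53),barL=(358,160,160),barR=(447,160,160),bar2L=(361,420,160),bar2R=(442,420,160)).items(): print(n,p(*a).round(1))
A=(p(318,158,24)+p(480,158,24))/2;B=(p(325.5,350,24)+p(475,350,24))/2
ang=lambda d:np.degrees(np.arctan2(d[1],d[0])).round(2)
e=p(480,158,24)-p(318,158,24); r=p(635,99,53)-p(163,99,53)
print("strip mid",A,"chan ang",ang(A-B),ang(e)+90,ang(r)+90,"rail mid",(p(163,99,53)+p(635,99,53))/2)
F=(p(358,160,160)+p(447,160,160))/2;G=(p(361,420,160)+p(442,420,160))/2
print("bar front",F,ang(F-G))
```

```text
stripL [499.3 149.7]
stripR [584.9 156.6]
stripL2 [507.8  41.8]
stripR2 [595.   48.8]
railL [431.3 170.3]
railR [649.1 187.9]
barL [531.3 150.6]
barR [556.  152.6]
bar2L [536.9  71.2]
bar2R [562.6  73.2]
strip mid [542.10738744 153.14373857] chan ang 94.93 94.61 94.61 rail mid [540.17722552 179.13094506]
bar front [543.64573506 151.59416233] 94.41
```

Emit:
{"fn": "jog_arm", "kwargs": {
  "targets": [
    {"turn":[0,0,0.2],"slide":[-1,0,-35],"claw":0},
    {"turn":[0,0,0],"slide":[0,0,-35],"claw":0},
    {"turn":[0,0,0],"slide":[0,0,-20],"claw":0},
    {"turn":[0,0,0],"slide":[0,0,-10],"claw":0},
    {"turn":[0,0,0],"slide":[0,0,0],"claw":0}
  ]
}}

```text
t: 6.22
eef_pos: [548.0, 76.4, 38.5]
tcp_rot: [-3.141, 0.0, 1.652]
ft_force: [0.0, -0.1, -0.6]
opening: 0.272
grip_force: 30.0
```

Emit:
{"fn": "jog_arm", "kwargs": {
  "targets": [
    {"turn":[0,0,0],"slide":[0,0,-3],"claw":0},
    {"turn":[0,0,0],"slide":[0,0,-2],"claw":0},
    {"turn":[0,0,0],"slide":[0,0,-1],"claw":0},
    {"turn":[0,0,0],"slide":[0,0,0],"claw":0}
  ]
}}

```text
t: 6.72
eef_pos: [548.1, 77.1, 32.8]
tcp_rot: [3.141, 0.0, 1.653]
ft_force: [0.3, 0.2, -1.2]
opening: 0.269
grip_force: 30.0
```

Emit:
{"fn": "jog_arm", "kwargs": {
  "targets": [
    {"turn":[0,0,0],"slide":[0,0,-1.5],"claw":0},
    {"turn":[0,0,0],"slide":[0,0,0],"claw":0},
    {"turn":[0,0,0],"slide":[0,0,0],"claw":0}
  ]
}}

```text
t: 7.1
eef_pos: [548.0, 77.0, 31.2]
tcp_rot: [3.142, -0.0, 1.653]
ft_force: [-0.3, -0.2, -0.5]
opening: 0.268
grip_force: 30.0
```

Emit:
{"fn": "jog_arm", "kwargs": {
  "targets": [
    {"turn":[0,0,0],"slide":[0,0,-0.7],"claw":0},
    {"turn":[0,0,0],"slide":[0,0,0],"claw":0},
    {"turn":[0,0,0],"slide":[0,0,0],"claw":0}
  ]
}}

```text
t: 7.48
eef_pos: [548.1, 77.0, 30.6]
tcp_rot: [3.141, 0.0, 1.653]
ft_force: [0.1, 0.3, 2.6]
opening: 0.268
grip_force: 30.0
```

The bar is on the base. I'll open briefly so it settles flat, then grip again.

Emit:
{"fn": "jog_arm", "kwargs": {
  "targets": [
    {"turn":[0,0,0],"slide":[0,0,0],"claw":38},
    {"turn":[0,0,0],"slide":[0,0,0],"claw":38},
    {"turn":[0,0,0],"slide":[0,0,0],"claw":38},
    {"turn":[0,0,0],"slide":[0,0,0],"claw":0},
    {"turn":[0,0,0],"slide":[0,0,0],"claw":0}
  ]
}}

```text
t: 8.1
eef_pos: [548.0, 77.0, 30.4]
tcp_rot: [3.142, 0.0, 1.653]
ft_force: [0.0, -0.7, -0.6]
opening: 0.272
grip_force: 30.0
```

Emit:
{"fn": "jog_arm", "kwargs": {
  "targets": [
    {"turn":[0,0,0],"slide":[0,0,0],"claw":0},
    {"turn":[0,0,0],"slide":[0,0,0],"claw":0},
    {"turn":[0,0,0],"slide":[0,0,0],"claw":0}
  ]
}}

```text
t: 8.48
eef_pos: [548.0, 77.0, 30.4]
tcp_rot: [-3.142, -0.0, 1.653]
ft_force: [-0.1, 0.7, -0.8]
opening: 0.269
grip_force: 30.0
```

Emit:
{"fn": "jog_arm", "kwargs": {
  "targets": [
    {"turn":[0,0,0],"slide":[-0.4,5,0],"claw":0},
    {"turn":[0,0,0],"slide":[-0.4,5,0],"claw":0},
    {"turn":[0,0,0],"slide":[-0.4,5,0],"claw":0},
    {"turn":[0,0,0],"slide":[-0.3,4,0],"claw":0},
    {"turn":[0,0,0],"slide":[0,0,0],"claw":0}
  ]
}}

```text
t: 9.1
eef_pos: [546.5, 96.4, 30.4]
tcp_rot: [3.142, 0.0, 1.653]
ft_force: [-0.4, -0.3, -1.4]
opening: 0.271
grip_force: 30.0
```

No contact yet, with about 8 mm expected to go. I'll approach in small steps.

Emit:
{"fn": "jog_arm", "kwargs": {
  "targets": [
    {"turn":[0,0,0],"slide":[-0.3,4,0],"claw":0},
    {"turn":[0,0,0],"slide":[-0.2,3,0],"claw":0},
    {"turn":[0,0,0],"slide":[-0.2,3,0],"claw":0},
    {"turn":[0,0,0],"slide":[0,0,0],"claw":0},
    {"turn":[0,0,0],"slide":[0,0,0],"claw":0}
  ]
}}

```text
t: 9.72
eef_pos: [545.8, 105.9, 30.5]
tcp_rot: [3.142, 0.0, 1.653]
ft_force: [0.5, -2.0, -0.7]
opening: 0.272
grip_force: 30.0
```

Emit:
{"fn": "jog_arm", "kwargs": {
  "targets": [
    {"turn":[0,0,0],"slide":[-0.2,3,0],"claw":0},
    {"turn":[0,0,0],"slide":[0,0,0],"claw":0},
    {"turn":[0,0,0],"slide":[0,0,0],"claw":0}
  ]
}}

```text
t: 10.1
eef_pos: [545.6, 108.9, 30.5]
tcp_rot: [3.142, 0.0, 1.653]
ft_force: [-0.2, -5.6, -0.2]
opening: 0.27
grip_force: 30.0
```

Emit:
{"fn": "jog_arm", "kwargs": {
  "targets": [
    {"turn":[0,0,0],"slide":[-0.2,2.5,0],"claw":0},
    {"turn":[0,0,0],"slide":[-0.2,2.5,0],"claw":0},
    {"turn":[0,0,0],"slide":[0,0,0],"claw":0},
    {"turn":[0,0,0],"slide":[0,0,0],"claw":0}
  ]
}}

```text
t: 10.6
eef_pos: [545.2, 113.6, 30.5]
tcp_rot: [-3.142, 0.0, 1.653]
ft_force: [-0.2, -7.2, 0.6]
opening: 0.272
grip_force: 30.0
```

Run:
```python
from h import *
F=[]
for i in range(8):
    c=read_camera("wrist"); s=state(); F.append(s["ft_force"])
F=np.array(F);print(F.mean(0),F.std(0),s["eef_pos"],s["t"])
cv2.imwrite("pics/w3.png",cv2.resize(c["frame"],(800,600),interpolation=cv2.INTER_CUBIC))
```

```text
[-0.33958586 -7.94094273  0.37559249] [0.53314723 0.63435575 0.52644637] [545.23209666 113.51955291  30.46828619] 11.0
```

View pics/w3.png

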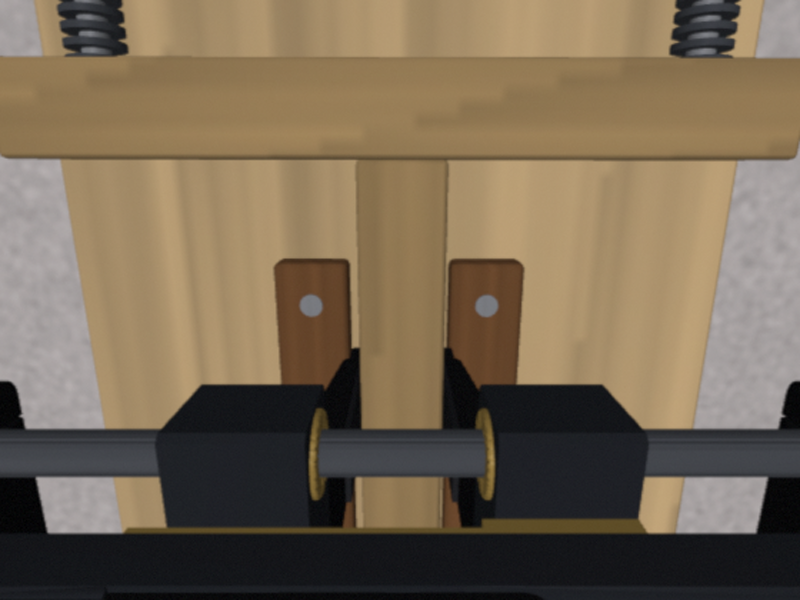

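The bar sits centred between the strips, with its end square on the rail along v≈158. The mean push is 7.9 N, so 2.5 mm more should give about 10 N.

Emit:
{"fn": "jog_arm", "kwargs": {
  "targets": [
    {"turn":[0,0,0],"slide":[-0.2,2.5,0],"claw":0},
    {"turn":[0,0,0],"slide":[0,0,0],"claw":0},
    {"turn":[0,0,0],"slide":[0,0,0],"claw":0},
    {"turn":[0,0,0],"slide":[0,0,0],"claw":0}
  ]
}}

```text
t: 11.5
eef_pos: [545.0, 115.8, 30.5]
tcp_rot: [-3.141, 0.001, 1.653]
ft_force: [-0.5, -9.9, 0.5]
opening: 0.27
grip_force: 30.0
```

Run:
```python
from h import *
F=[]
for i in range(16):
    read_camera("wrist"); s=state(); F.append(s["ft_force"])
F=np.array(F);print(F.mean(0),F.std(0),s["eef_pos"],s["t"])
```

```text
[-0.06786879 -9.56306799  0.41254115] [0.37542555 0.44608309 0.3641467 ] [545.04968187 115.84542656  30.47428743] 12.3
```

Emit:
{"fn": "jog_arm", "kwargs": {
  "targets": [
    {"turn":[0,0,0],"slide":[0,0.5,0],"claw":0},
    {"turn":[0,0,0],"slide":[0,0,0],"claw":0},
    {"turn":[0,0,0],"slide":[0,0,0],"claw":0},
    {"turn":[0,0,0],"slide":[0,0,0],"claw":0},
    {"turn":[0,0,0],"slide":[0,0,0],"claw":0}
  ]
}}

```text
t: 12.92
eef_pos: [545.0, 116.3, 30.5]
tcp_rot: [-3.141, 0.001, 1.653]
ft_force: [-0.2, -10.0, 1.0]
opening: 0.27
grip_force: 30.0
```

Run:
```python
from h import *
F=[];t0=state()["t"]
for i in range(75):
    read_camera("scene"); s=state(); F.append(s["ft_force"])
F=np.array(F);print(t0,s["t"],F.mean(0),F[:20].mean(0),F[-20:].mean(0),s["eef_pos"],s["grip_force"],s["opening"])
```

```text
12.925 16.675 [ -0.3018058  -10.01726359   0.49586017] [-0.23718396 -9.95655408  0.49693551] [-0.42742671 -9.96706352  0.39551958] [545.00812703 116.32136474  30.46599447] 29.99626189470291 0.273375608592707
```

Held for 3.75 s at a steady 10.0 N. Handing in.

```bash
python3 -c "
from cell import *
print(job_done())"
```

```text
the job is handed in; nothing more can be done
None
```

The 150 mm cross bar lies in the channel with its end square on the side rail, held at a steady 10.0 N for 3.75 s (12.5 mm of rail travel by the spring rate, short of its stop); I handed the job in with the fingers still on the bar and the other bars untouched.

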